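Move the glasses to the serving rack in reverse order

TASK

The four green glasses are dry: move them all from the drying rack (light board, coloured coasters) to the pegs of the dark serving rack, upside down as they are, one fully down over each peg, in the reverse order, so that the glass at the left end of the drying rack ends at the right end of the serving rack, the second from the left second from the right, and so on. Set each one down rather than dropping it, do not tip any over, and leave the teapot, the sugar jar and the tongs where they are.

Things in the scene. Friction and masses are not known exactly. Their poses are not given: they have to be found in the camera images.
- glass_white_center (a point): Green drinking glass with a white disc (51 mm) on its foot, standing upside down, mouth down. 95 mm high, 64 mm outer diameter at the mouth (below), 60 mm at the foot (above), wall 3 mm, about 180 g. The point is on its axis, half-way up: 47.5 mm above the mouth rim, 47.5 mm below the top; z is up
- glass_yellow_center (a point): Green drinking glass with a yellow disc (51 mm) on its foot, standing upside down, mouth down. 95 mm high, 64 mm outer diameter at the mouth (below), 60 mm at the foot (above), wall 3 mm, about 180 g. The point is on its axis, half-way up: 47.5 mm above the mouth rim, 47.5 mm below the top; z is up
- glass_red_center (a point): Green drinking glass with a red disc (51 mm) on its foot, standing upside down, mouth down. 95 mm high, 64 mm outer diameter at the mouth (below), 60 mm at the foot (above), wall 3 mm, about 180 g. The point is on its axis, half-way up: 47.5 mm above the mouth rim, 47.5 mm below the top; z is up
- glass_blue_center (a point): Green drinking glass with a blue disc (51 mm) on its foot, standing upside down, mouth down. 95 mm high, 64 mm outer diameter at the mouth (below), 60 mm at the foot (above), wall 3 mm, about 180 g. The point is on its axis, half-way up: 47.5 mm above the mouth rim, 47.5 mm below the top; z is up
- coaster_white: Round white coaster, 84 mm diameter, 6 mm thick, fixed on the drying rack, with a wooden peg (28 mm diameter, round-topped, 48 mm above the coaster's top) in the middle. At the start the glass with the white disc stands over this peg, its mouth on the coaster. It stays where it is. Origin at the centre of its underside, which lies on the board's top
- coaster_yellow: Round yellow coaster, 84 mm diameter, 6 mm thick, fixed on the drying rack, with a wooden peg (28 mm diameter, round-topped, 48 mm above the coaster's top) in the middle. At the start the glass with the yellow disc stands over this peg, its mouth on the coaster. It stays where it is. Origin at the centre of its underside, which lies on the board's top
- coaster_red: Round red coaster, 84 mm diameter, 6 mm thick, fixed on the drying rack, with a wooden peg (28 mm diameter, round-topped, 48 mm above the coaster's top) in the middle. At the start the glass with the red disc stands over this peg, its mouth on the coaster. It stays where it is. Origin at the centre of its underside, which lies on the board's top
- coaster_blue: Round blue coaster, 84 mm diameter, 6 mm thick, fixed on the drying rack, with a wooden peg (28 mm diameter, round-topped, 48 mm above the coaster's top) in the middle. At the start the glass with the blue disc stands over this peg, its mouth on the coaster. It stays where it is. Origin at the centre of its underside, which lies on the board's top
- drying_rack: Light wooden pegboard panel that carries the four coloured coasters, 88 mm apart in a row at y = -132, -44, 44, 132 mm in its own frame. 106 x 366 x 18 mm, flat, fixed; origin at the centre of its underside, y along the row, z up
- serving_rack: Dark wooden pegboard panel, empty. 106 x 366 x 18 mm, flat, fixed; origin at the centre of its underside, y along the row, z up. Four pale pegs (28 mm diameter, round-topped, 48 mm above the board's top) at x = 0, y = -132, -44, 44, 132 mm in its frame; a glass over a peg rests with its mouth on the board's top, 18 mm above the origin. Its y axis points as the drying rack's to within 20 degrees
- teapot: Bystander: empty steel teapot, 144 mm wide without spout and handle (about 225 mm with them, along its y axis), 128 mm high; origin at the centre of its underside
- sugar_jar: Bystander: white ceramic sugar jar with a closed blue hinged lid (not used), 94 mm diameter, 113 mm high; origin at the centre of its underside
- tongs: Bystander: stainless clip tongs lying flat along their x axis, 190 mm long, 60 mm wide, 18 mm high; origin under the middle

How it is judged:
By the outcome, as a careful person would: the job done as asked, in the order asked, and still so for the second after the job is handed in, with the robot touching nothing.
It also fails if it takes over 90 s, if anything falls off the work surface, if the arm or the gripper's body presses on something with over 40 N, if the wrist force passes 120 N, or if a joint passes its speed limit or range.

ROBOT

A 7-joint arm with a two-finger parallel gripper is mounted at the origin on the work surface. World frame = base frame: x ahead of the robot, y to its left, z up, the work surface at z = 0. Lengths are in m, angles in rad, forces in N, time in s.
With the tool pointing down it reaches from about 0.425 to 0.825 m from the base axis. Payload 3.6 kg.
Tool frame: the origin (TCP) lies midway between the tips of the shut fingers; the grasp point (between the pads) lies behind it (env.pinch_z is the z of the grasp point in the tool frame, in m); z points along the fingers, y is the direction in which the jaws open and shut (so a half turn about z gives the same grasp; the last joint's range is limited). The gripper opens to 85 mm and grips with 20 to 120 N. Pads are 22 mm wide; open, the fingers measure 114 mm over their backs; the gripper's body (76 mm by 85 mm) begins 54 mm behind the grasp point. The pads swing forward as they close: fully open they stand 13 mm farther back than shut.
Start: joints at [-1.296, 0.615, -0.013, 1.423, 0.008, 1.103, -0.04], TCP at [0.193, 0.621, 0.231] pointing down, gripper open.
Joint ranges: [-3.12, 3.12], [-0.3, 2.06], [-1.34, 1.32], [0.26, 2.42], [-1.36, 4.5], [0.01, 1.98], [-2.84, 2.84]. Speed limits (rad/s): [2.79, 2.79, 3.14, 3.14, 3.14, 3.14, 3.14].

INTERFACE

Orientations are given as [roll, pitch, yaw] about the fixed x, y, z axes, in that order (R = Rz(yaw) Ry(pitch) Rx(roll)).
In Python, from plant import env gives the robot as it stands.
- The arm moves only by the tool play_rows, never from a script. Its argument "targets" is text: rows parted by semicolons, each of 5 numbers parted by spaces: the closure, from 0 (fully open) to 1 (shut), then the shift along the world's x, y, z each as a share of 0.12 m, from -1 to 1, then the turn about the world's z as a share of pi rad, from -1 to 1. In form: fingers tx ty tz yaw; .... A call has 1 to 20 rows; each row is the pose to reach, as a shift and turn from the pose measured when the call began, turning the shorter way round; what a row does not reach only later rows make up. A row lasts 1/12 s, in which the tool goes at most 41.7 mm and 7.16 degrees, less where a joint would pass 70% of its speed; a pose out of reach is approached as far as the arm can. A call with a number of a shift or a turn outside -1 to 1 is refused whole. A call with a gripper value outside its range is refused whole. The fingers move at their own pace and stop on an object; "force" is the grip in N (left out, the last holds). Time passes only in rows, so rows that repeat a pose let the fingers close. It gives the time, the measured TCP pose, the force and the opening at its end, in the units of the state.
- env.read_state(): the state, without advancing time (a new reading comes with each control period).
- env.read_camera(name): name is "side" or "top" or "wrist"; returns (picture, depth): 384x512x3 uint8, blue, green, red; 384x512 float32, m along the optical axis (not along the pixel's ray), 0 where there is no reading.
- env.camera_info(name): a dict with "fx", "fy", "cx", "cy" (pixels), "origin" and "rotation" of the camera in the world; the wrist camera has in their place "T_tool_cam" (4x4, takes a point from camera to tool coordinates, whose origin is the TCP and whose axes are the flange's). Camera axes: x right, y down, z forward; pixel columns grow to the right and rows downward; lengths in m; the calibration is good to about 2 mm. A picture is of the moment at which its call begins: read the wrist's pose just before it. camera_info takes no time and is no camera call.
- env.sign_off(): hands the job in, once; it reports no verdict.
Trained networks look in the newest picture that a camera, given by its name, has taken for a name from the list of things; names that differ only in an ending like _2 or _b are one class to them, and where a whole thing is asked for, a point or a joint stands for the part that bears it (a point fixed in the world has none). Each returns a list of dicts, best first, with "conf" (0 to 1); they miss things now and then, are a little off and sometimes report something else, mostly with a low value. They report only what shows in the picture. A call takes as long as a camera call.
- env.spot_in(camera, target): "bbox" ([left, top, right, bottom] in pixels, round what is visible of it).
- env.spot_point(camera, target): "centre" ([column, row] in pixels: a listed point, or the origin of a listed thing).
The state is a dict: "t": time; "joint_positions": joint angles; "joint_vel": joint speeds; "joint_efforts": joint torques, N m; "tool_pos": TCP position; "ee_rot": TCP orientation; "force": force on the tool from outside, world axes, zero at the start; "torque": the same for the moment, N m; "finger_gap": finger opening in m.
Only numpy, scipy, OpenCV 4.12 (cv2) and the standard library are available. Lean on these libraries where they do the work, as an engineer would, in place of code of your own. Each camera call takes 0.05 s, during which the arm holds its last target.

## Working session

There is one attempt and no reset: what is moved stays moved. The work goes in short steps, Python scripts to look and compute and a tool call to move; the robot and the scene stay as the last step left them, time stands still between calls to the robot, and variables do not carry over. Pictures are saved under pics/ and viewed, and the job is handed in when it is done.

Besides the shell and the picture viewer there is one more tool, called after "Call:" as name(argument=value, ...) on one line, values as JSON. play_rows: Moves the arm, as the interface text tells. Shift numbers are shares of 0.12 m and turn numbers shares of pi rad, none past 1 either way. Its arguments: {"type":"object","properties":{"targets":{"type":"string"},"force":{"type":"number"}},"required":["targets"]}

```bash
ls; mkdir -p pics
python3 - <<'E'
from plant import env
import cv2
print(env.read_state()); print(env.pinch_z)
for c in ("side","top","wrist"):
    p,d=env.read_camera(c); cv2.imwrite(f"pics/{c}0.png",p); print(c,env.camera_info(c))
E
```

```text
pics
{'t': 0.0, 'joint_positions': array([-1.29551343,  0.61592638, -0.01263379,  1.42493351,  0.00810365,
        1.10341552, -0.04040062]), 'joint_vel': array([ 0.00088789,  0.0016802 ,  0.00021972, -0.00086877, -0.00105793,
       -0.00038455,  0.00139865]), 'joint_efforts': array([ 8.12685198e-05, -4.69207835e+01,  2.59221224e-01, -1.71030772e+01,
        9.92024608e-03,  9.63259925e-03, -1.01289891e-05]), 'tool_pos': array([0.19294517, 0.61987996, 0.230122  ]), 'ee_rot': array([-3.13896023e+00,  3.26507922e-05,  2.83989183e+00]), 'force': array([ 0.15241147, -0.23590418, -0.64939037]), 'torque': array([ 0.01680043, -0.00681279, -0.02328947]), 'finger_gap': 0.0853927271637774}
-0.0187
side {'fx': 441.56305791832045, 'fy': 441.56305791832045, 'cx': 254.54259756396772, 'cy': 186.7740769131894, 'origin': array([-0.01838675,  0.719049  ,  1.0566516 ]), 'rotation': array([-2.39222693, -0.01301961, -2.46344816])}
top {'fx': 406.1473273444006, 'fy': 406.1473273444006, 'cx': 254.10534075109302, 'cy': 186.98881617487504, 'origin': array([0.49347259, 0.02830088, 1.09435576]), 'rotation': array([-3.08557375, -0.01700688, -1.55296786])}
wrist {'fx': 293.52234465216185, 'fy': 293.52234465216185, 'cx': 253.2450621186375, 'cy': 194.30854282544314, 'T_tool_cam': array([[-1.05528271e-03, -9.57178016e-01, -2.89498071e-01,
         7.26846054e-02],
       [ 9.99999420e-01, -9.47142108e-04, -5.13642442e-04,
         1.30845264e-03],
       [ 2.17451441e-04, -2.89498445e-01,  9.57178459e-01,
        -1.42558224e-01],
       [ 0.00000000e+00,  0.00000000e+00,  0.00000000e+00,
         1.00000000e+00]])}
```

View pics/top0.png

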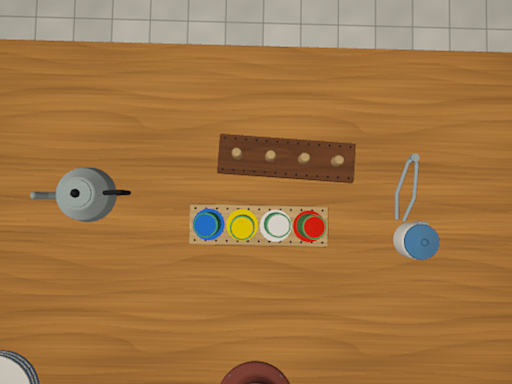

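View pics/side0.png

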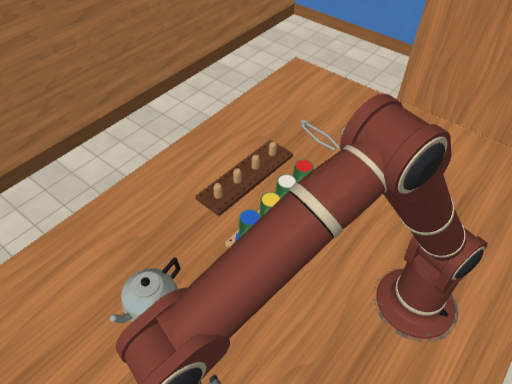

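```bash
cat > h.py <<'E'
import numpy as np, cv2
from scipy.spatial.transform import Rotation as Ro
from plant import env
def cam(c, st=None):
    i=env.camera_info(c)
    if 'origin' in i:
        return i, Ro.from_euler('xyz',i['rotation']).as_matrix(), np.array(i['origin'])
    T=i['T_tool_cam']; R=Ro.from_euler('xyz',st['ee_rot']).as_matrix()
    return i, R@T[:3,:3], R@T[:3,3]+st['tool_pos']
def at_z(c,px,z,st=None):
    i,R,o=cam(c,st)
    r=R@np.array([(px[0]-i['cx'])/i['fx'],(px[1]-i['cy'])/i['fy'],1.])
    return o+r*(z-o[2])/r[2]
def cloud(c,d,st=None):
    i,R,o=cam(c,st)
    v,u=np.mgrid[:d.shape[0],:d.shape[1]]
    P=np.stack([(u-i['cx'])/i['fx']*d,(v-i['cy'])/i['fy']*d,d],-1)
    return P@R.T+o
E
python3 - <<'E'
from h import *
np.set_printoptions(precision=4,suppress=True)
for c in ("top","side"):
    p,d=env.read_camera(c)
    W=cloud(c,d)
    for col in "white yellow red blue".split():
        for n in (f"glass_{col}_center",):
            for r in env.spot_point(c,n)[:1]:
                q=at_z(c,r['centre'],0.018+.006+.0475); print(c,n,r['conf'],np.array(r['centre']),q)
        r=env.spot_in(c,f"glass_{col}_center")[:1]; print(r)
    for n in ("drying_rack","serving_rack","teapot","sugar_jar","tongs"):
        for r in env.spot_point(c,n)[:1]: print(c,n,r['conf'],np.array(r['centre']),at_z(c,r['centre'],0.0))
    np.save(f"{c}_d.npy",d)
E
```

```text
top glass_white_center 0.56 [278.  226.7] [ 0.4524 -0.0499  0.0715]
[{'bbox': [262.0, 212.7, 290.0, 235.7], 'conf': 0.94}]
top glass_yellow_center 0.88 [240.7 229.4] [0.444  0.0436 0.0715]
[{'bbox': [230.2, 217.5, 252.4, 238.1], 'conf': 0.88}]
top glass_red_center 0.62 [206.4 223.2] [0.4581 0.1298 0.0715]
[{'bbox': [298.6, 210.2, 328.0, 239.8], 'conf': 0.67}]
top glass_blue_center 0.86 [205.5 223.8] [0.4565 0.132  0.0715]
[{'bbox': [191.6, 210.8, 221.6, 238.9], 'conf': 0.6}]
top drying_rack 0.83 [259.  223.8] [ 0.4564 -0.0041  0.    ]
top teapot 0.9 [ 92.6 192.2] [0.5331 0.4432 0.    ]
top sugar_jar 0.58 [409.5 242.5] [ 0.4132 -0.4108  0.    ]
top tongs 0.67 [405.4 189.6] [ 0.5558 -0.4001  0.    ]
side glass_white_center 0.85 [286.8 193.5] [ 0.4545 -0.0431  0.0715]
[{'bbox': [276.4, 171.3, 298.0, 198.6], 'conf': 0.83}]
side glass_yellow_center 0.75 [250.4 226.5] [0.46   0.1234 0.0715]
[{'bbox': [257.6, 193.7, 284.2, 216.5], 'conf': 0.71}]
[{'bbox': [296.5, 158.0, 316.5, 180.6], 'conf': 0.76}]
side glass_blue_center 0.64 [249.5 227.1] [0.4606 0.1266 0.0715]
[{'bbox': [239.2, 209.6, 258.9, 236.0], 'conf': 0.63}]
side drying_rack 0.57 [245.7 239.9] [0.474  0.1274 0.    ]
side serving_rack 0.84 [244.1 174.6] [ 0.6497 -0.0764  0.    ]
side teapot 0.96 [150.2 306.6] [0.5299 0.4491 0.    ]
side tongs 0.53 [319.3 138.5] [ 0.5564 -0.3931  0.    ]
```

The top view shows, from left to right, blue (208,224), yellow (242,226), white (276,225) and red (311,226). The serving pegs are at (236,153), (270,155), (304,157) and (338,160). The networks mixed up red and blue, so I'll measure from colour and depth instead.

Run:
```python
from h import *
np.set_printoptions(precision=4,suppress=True)
ds=[];
for k in range(3):
    p,d=env.read_camera("top"); ds.append(d)
d=np.median(ds,0); W=cloud("top",d)
np.save("W.npy",W)
hsv=cv2.cvtColor(p,cv2.COLOR_BGR2HSV)
cx={'blue':208,'yellow':242,'white':276,'red':311}
for n,u in cx.items():
    s=(slice(205,248),slice(u-17,u+18)); w=W[s].reshape(-1,3); m=(w[:,2]>.105)&(w[:,2]<.135)
    H,S,V=[hsv[s][...,k].ravel() for k in range(3)]
    col={'blue':(H>95)&(H<130)&(S>120),'yellow':(H>20)&(H<34)&(S>150),'white':(S<40)&(V>150),'red':((H<8)|(H>172))&(S>120)}[n]
    k=m&col; print(n,m.sum(),k.sum(),np.median(w[m,2]),'topmean',w[m].mean(0),'disc mid',(w[k].min(0)+w[k].max(0))/2,w[k].mean(0),np.ptp(w[k],0))
print("pegs")
for u,v in((236,153),(270,155),(304,157),(338,160)):
    w=W[v-9:v+10,u-9:u+10].reshape(-1,3); m=(w[:,2]>.045)&(w[:,2]<.075); k=m&(w[:,2]>.058)
    print(m.sum(),w[m].mean(0),w[k].mean(0),w[k,2].max(), k.sum())
# boards
for nm,(a,b,c2,e) in {'serv':(125,190,205,370),'dry':(198,255,180,340)}.items():
    w=W[a:b,c2:e].reshape(-1,3); m=(w[:,2]>.010)&(w[:,2]<.026)
    m=(w[:,2]>.010)
    h=cv2.minAreaRect(w[m][:,:2].astype(np.float32)*1000); print(nm,m.sum(),np.median(w[m,2]),h)
for nm,(a,b,c2,e) in {'pot':(150,240,20,140),'jar':(210,270,385,450),'tongs':(145,230,385,425)}.items():
    w=W[a:b,c2:e].reshape(-1,3); m=w[:,2]>.008; print(nm,w[m].min(0),w[m].max(0))
```

```text
blue 507 376 0.12048669041234061 topmean [0.4578 0.1267 0.1203] disc mid [0.4589 0.1291 0.1205] [0.4568 0.1285 0.1207] [0.0549 0.0502 0.0071]
yellow 493 384 0.12042697069674035 topmean [0.4524 0.0398 0.1204] disc mid [0.4533 0.0387 0.1167] [0.4511 0.0401 0.1206] [0.0549 0.0551 0.0177]
white 495 387 0.12039206076659381 topmean [ 0.4598 -0.0464  0.1202] disc mid [ 0.4619 -0.0471  0.1181] [ 0.4592 -0.0467  0.1206] [0.0551 0.0504 0.0131]
red 506 337 0.12046369275637886 topmean [ 0.4575 -0.1318  0.1201] disc mid [ 0.4587 -0.1322  0.1207] [ 0.4559 -0.1319  0.1208] [0.0552 0.0484 0.0063]
pegs
96 [0.6408 0.0571 0.0612] [0.6414 0.0575 0.0632] 0.0673185553581801 75
94 [ 0.6367 -0.0299  0.0612] [ 0.6367 -0.03    0.0632] 0.0671074979055013 71
96 [ 0.6313 -0.1171  0.0608] [ 0.633  -0.1176  0.0634] 0.06729283103331496 68
98 [ 0.6273 -0.2039  0.0606] [ 0.628  -0.2051  0.0632] 0.06782134312721233 70
serv 5403 0.018643647934595275 ((635.5929565429688, -74.43254089355469), (365.6943054199219, 106.58260345458984), 86.92283630371094)
dry 5543 0.02455974745595002 ((455.6292419433594, -2.33843994140625), (364.2704772949219, 106.01680755615234), 89.89956665039062)
pot [0.457  0.0283 0.029 ] [0.5977 0.5495 1.0944]
jar [ 0.3774 -0.4486  0.008 ] [ 0.5006 -0.3581  0.1154]
tongs [ 0.4499 -0.4314  0.008 ] [ 0.6538 -0.3671  0.0948]
```

Call:
play_rows(targets="0 0.14 -0.25 0 -0.03; 0 0.28 -0.5 0 -0.06; 0 0.42 -0.75 0 -0.08; 0 0.55 -1 0 -0.1; 0 0.55 -1 0 -0.1", force=40)

```text
t: 2.12
tool_pos: [0.2651, 0.4931, 0.2317]
ee_rot: [-3.139, 0.007, 2.513]
force: [1.5, -1.1, -0.1]
finger_gap: 0.0853
```

Call:
play_rows(targets="0 0.14 -0.25 0 -0.03; 0 0.28 -0.5 0 -0.06; 0 0.42 -0.75 0 -0.08; 0 0.55 -1 0 -0.1; 0 0.55 -1 0 -0.1")

```text
t: 2.53
tool_pos: [0.3357, 0.3656, 0.2322]
ee_rot: [-3.138, 0.012, 2.185]
force: [0.2, 0.1, -0.5]
finger_gap: 0.0853
```

Call:
play_rows(targets="0 0.14 -0.25 0 -0.03; 0 0.28 -0.5 0 -0.06; 0 0.42 -0.75 0 -0.08; 0 0.55 -1 0 -0.1; 0 0.55 -1 0 -0.1")

```text
t: 2.95
tool_pos: [0.4055, 0.2384, 0.233]
ee_rot: [-3.14, 0.017, 1.857]
force: [-0.1, 0.0, 0.7]
finger_gap: 0.0859
```

Call:
play_rows(targets="0 0.14 -0.25 0 -0.03; 0 0.28 -0.5 0 -0.06; 0 0.42 -0.75 0 -0.08; 0 0.55 -1 0 -0.1; 0 0.55 -1 0 -0.1; 0 0.55 -1 0 -0.1")

```text
t: 3.45
tool_pos: [0.4724, 0.1168, 0.2332]
ee_rot: [-3.141, 0.017, 1.539]
force: [-0.7, 1.3, -0.3]
finger_gap: 0.0856
```

Run:
```python
from h import *
np.set_printoptions(precision=4,suppress=True)
st=env.read_state(); print(st['tool_pos'],st['ee_rot'])
p,d=env.read_camera("wrist"); cv2.imwrite("pics/w1.png",p)
W=cloud("wrist",d,st)
hsv=cv2.cvtColor(p,cv2.COLOR_BGR2HSV);H,S,V=[hsv[...,k] for k in range(3)]
for n,c in {'blue':(H>95)&(H<130)&(S>120),'yellow':(H>20)&(H<34)&(S>150)}.items():
    m=c&(abs(W[...,2]-.119)<.012); w=W[m]; print(n,m.sum(),w.mean(0),(w.min(0)+w.max(0))/2,np.ptp(w,0))
```

```text
[0.4724 0.1168 0.2332] [-3.1413  0.0173  1.5392]
blue 2511 [0.4598 0.1313 0.12  ] [0.4614 0.1303 0.1184] [0.0544 0.0506 0.0077]
yellow 1824 [0.4544 0.0437 0.1201] [0.4542 0.0432 0.12  ] [0.0496 0.0502 0.0043]
```

View pics/w1.png

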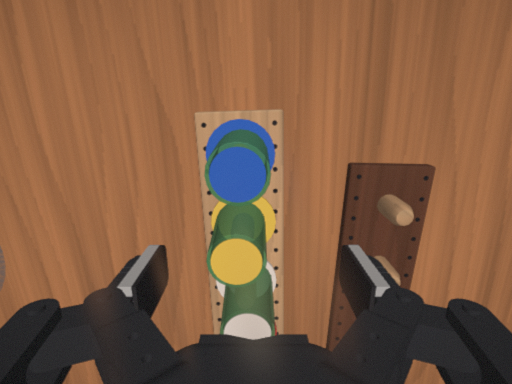

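Call:
play_rows(targets="0 -0.12 0.11 -0.2 0.01; 0 -0.12 0.11 -0.45 0.01; 0 -0.12 0.11 -0.7 0.01; 0 -0.12 0.11 -0.8 0.01; 0 -0.12 0.11 -0.8 0.01; 0 -0.12 0.11 -0.8 0.01")

```text
t: 4.0
tool_pos: [0.4565, 0.1336, 0.1367]
ee_rot: [-3.139, 0.016, 1.578]
force: [0.4, -0.0, 0.7]
finger_gap: 0.0855
```

Call:
play_rows(targets="0 0.01 -0.03 -0.15 0; 0 0.01 -0.03 -0.3 0; 0 0.01 -0.03 -0.45 0; 0 0.01 -0.03 -0.6 0; 0 0.01 -0.03 -0.6 0; 0.5 0.01 -0.03 -0.6 0; 0.8 0.01 -0.03 -0.6 0; 1 0.01 -0.03 -0.6 0; 1 0.01 -0.03 -0.6 0; 1 0.01 -0.03 -0.6 0; 1 0.01 -0.03 -0.6 0; 1 0.01 -0.03 -0.6 0")

```text
t: 5.0
tool_pos: [0.4589, 0.1307, 0.0665]
ee_rot: [3.141, 0.014, 1.578]
force: [-1.5, 0.5, 5.5]
finger_gap: 0.059
```

Call:
play_rows(targets="1 0 0 0 0; 1 0 0 0.1 0; 1 0 0 0.3 0; 1 0 0 0.5 0; 1 0 0 0.7 0; 1 0 0 0.9 0; 1 0 0 1 0; 1 0 0 1 0")

```text
t: 5.67
tool_pos: [0.4608, 0.1311, 0.1896]
ee_rot: [3.134, 0.012, 1.578]
force: [1.2, -1.5, -1.7]
finger_gap: 0.0592
```

Run:
```python
from h import *
np.set_printoptions(precision=4,suppress=True)
print(env.read_state())
p,d=env.read_camera("wrist"); cv2.imwrite("pics/w2.png",p)
```

```text
{'t': 5.6667, 'joint_positions': array([-0.6073,  0.4258,  0.3886,  1.9691, -0.2052,  0.7815, -0.097 ]), 'joint_vel': array([ 0.0112,  0.0504, -0.0238,  0.0517, -0.0175, -0.0461,  0.0142]), 'joint_efforts': array([ -0.347 , -34.0867,   3.0579, -13.4793,   0.0883,   0.2885,
        -0.0604]), 'tool_pos': array([0.4608, 0.1311, 0.1896]), 'ee_rot': array([3.1345, 0.0117, 1.5781]), 'force': array([ 1.2187, -1.4582, -1.7338]), 'torque': array([ 0.0417, -0.0378, -0.0022]), 'finger_gap': 0.059209654549202795}
```

View pics/w2.png

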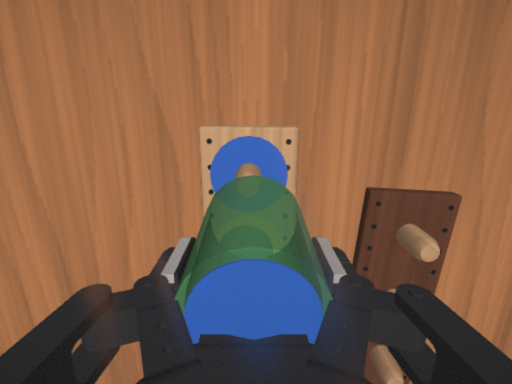

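Call:
play_rows(targets="1 0.1 -0.2 0.05 0; 1 0.2 -0.4 0.05 0; 1 0.3 -0.6 0.05 0; 1 0.4 -0.8 0.05 0; 1 0.5 -1 0.05 0; 1 0.5 -1 0.05 0")

```text
t: 6.22
tool_pos: [0.5209, 0.0038, 0.193]
ee_rot: [3.137, 0.018, 1.569]
force: [0.5, -1.0, -2.1]
finger_gap: 0.0593
```

Call:
play_rows(targets="1 0.1 -0.2 0 0; 1 0.2 -0.4 0 0; 1 0.3 -0.6 0 0; 1 0.4 -0.8 0 0; 1 0.5 -1 0 0; 1 0.5 -1 0 0")

```text
t: 6.72
tool_pos: [0.5812, -0.1235, 0.1916]
ee_rot: [3.137, 0.024, 1.561]
force: [-0.2, -1.4, -0.8]
finger_gap: 0.0593
```

Call:
play_rows(targets="1 0.1 -0.2 0 0; 1 0.2 -0.4 0 0; 1 0.3 -0.6 0 0; 1 0.35 -0.75 0 0; 1 0.35 -0.75 0 0; 1 0.35 -0.75 0 0")

```text
t: 7.22
tool_pos: [0.6219, -0.2144, 0.1895]
ee_rot: [3.141, 0.024, 1.558]
force: [0.5, 0.9, -1.6]
finger_gap: 0.059
```

```bash
cat > look.py <<'E'
from h import *
import sys
np.set_printoptions(precision=4,suppress=True)
st=env.read_state(); print(st['t'],st['tool_pos'],st['ee_rot'],st['force'],st['finger_gap'],st['joint_positions'])
p,d=env.read_camera("wrist"); cv2.imwrite(f"pics/w{sys.argv[1]}.png",p)
p,d=env.read_camera("top"); cv2.imwrite(f"pics/t{sys.argv[1]}.png",p)
E
python3 look.py 3
```

```text
7.2167 [ 0.6219 -0.2144  0.1895] [3.1406 0.0238 1.5584] [ 0.4535  0.8518 -1.5873] 0.05904757126396318 [ 0.0809  0.6848  0.3734  1.4682 -0.2471  1.0275  0.4906]
```

View pics/w3.png

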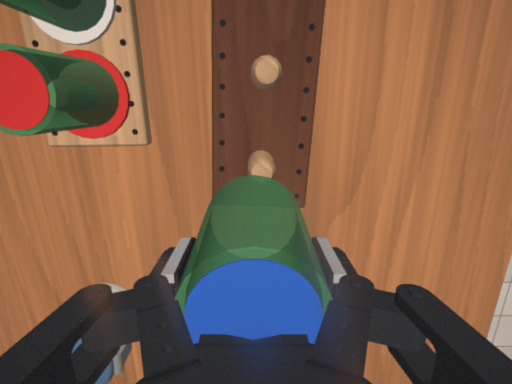

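Run:
```python
from h import *
st=env.read_state()
for px in ((266,68),(261,160)): print(at_z("wrist",px,.062,st))
```

```text
[ 0.63589375 -0.10937965  0.062     ]
[ 0.63156387 -0.18815661  0.062     ]
```

Run:
```python
from h import *
np.set_printoptions(precision=4,suppress=True)
st=env.read_state(); p,d=env.read_camera("wrist"); W=cloud("wrist",d,st)
w=W[50:95,245:288].reshape(-1,3); m=(w[:,2]>.05)&(w[:,2]<.09); print(m.sum(),w[m].mean(0),w[m].min(0),w[m].max(0))
w=W[50:95,215:240].reshape(-1,3);print('board',np.median(w,0))
# drying board corner end & red coaster, serving board end
for px,z in (((148,145),.018),((303,207),.018),((215,207),.018)): print(px,at_z("wrist",px,z,st))
w=W[:,:200].reshape(-1,3); c=p[:,:200].reshape(-1,3).astype(int); k=(c[:,2]>150)&(c[:,1]<60)&(c[:,0]<60)
for lo,hi in((.1,.14),(.015,.035)):
  q=k&(w[:,2]>lo)&(w[:,2]<hi); print('red',q.sum(),w[q].min(0),w[q].max(0),(w[q].min(0)+w[q].max(0))/2)
p,d=env.read_camera("top"); cv2.imwrite("pics/t3.png",p)
print(at_z("top",(327,246),.018),at_z("top",(329,206),.018),at_z("top",(353,182),.018),at_z("top",(355,145),.018))
```

```text
824 [ 0.6357 -0.1158  0.0614] [ 0.623  -0.1293  0.0503] [ 0.6494 -0.1023  0.0671]
board [ 0.5996 -0.1087  0.018 ]
(148, 145) [ 0.5128 -0.1797  0.018 ]
(303, 207) [ 0.6805 -0.2517  0.018 ]
(215, 207) [ 0.5804 -0.2506  0.018 ]
red 3107 [ 0.4467 -0.1547  0.1174] [ 0.4855 -0.1051  0.1223] [ 0.4661 -0.1299  0.1198]
red 1141 [ 0.4378 -0.1722  0.021 ] [ 0.5003 -0.0917  0.0338] [ 0.4691 -0.1319  0.0274]
[ 0.4017 -0.1842  0.018 ] [ 0.5073 -0.1887  0.018 ] [ 0.5724 -0.2525  0.018 ] [ 0.672  -0.2575  0.018 ]
```

View pics/t3.png

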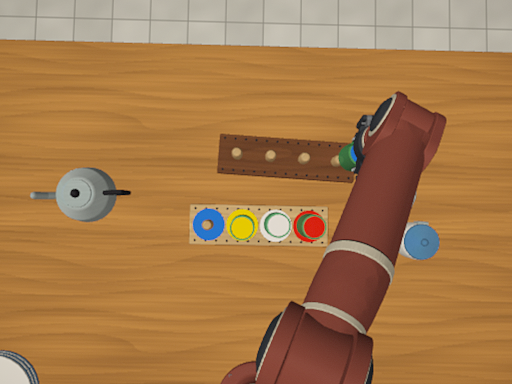

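Call:
play_rows(targets="1 0.08 0.1 0 0; 1 0.08 0.1 0 0; 1 0.08 0.1 -0.2 0; 1 0.08 0.1 -0.4 0; 1 0.08 0.1 -0.5 0; 1 0.08 0.1 -0.5 0; 1 0.08 0.1 -0.5 0")

```text
t: 8.0
tool_pos: [0.6328, -0.1984, 0.1306]
ee_rot: [3.139, 0.022, 1.565]
force: [0.6, -0.3, -1.3]
finger_gap: 0.0589
```

Call:
play_rows(targets="1 -0.01 -0.04 0 0; 1 -0.01 -0.04 -0.1 0; 1 -0.01 -0.04 -0.2 0; 1 -0.01 -0.04 -0.3 0; 1 -0.01 -0.04 -0.4 0; 1 -0.01 -0.04 -0.48 0; 1 -0.01 -0.04 -0.52 0; 1 -0.01 -0.04 -0.55 0; 1 -0.01 -0.04 -0.55 0")

```text
t: 8.75
tool_pos: [0.6312, -0.203, 0.0635]
ee_rot: [3.141, 0.021, 1.565]
force: [0.5, 0.2, -0.8]
finger_gap: 0.0591
```

Call:
play_rows(targets="1 0 0 -0.01 0; 1 0 0 -0.02 0; 1 0 0 -0.03 0; 1 0 0 -0.03 0; 1 0 0 -0.03 0")

```text
t: 9.17
tool_pos: [0.6316, -0.2032, 0.0608]
ee_rot: [3.139, 0.022, 1.564]
force: [-0.5, -0.5, 1.2]
finger_gap: 0.0592
```

Call:
play_rows(targets="1 0 0 -0.01 0; 1 0 0 -0.01 0; 0.2 0 0 -0.01 0; 0 0 0 -0.01 0; 0 0 0 -0.01 0; 0 0 0 -0.01 0; 0 0 0 0.1 0; 0 0 0 0.3 0; 0 0 0 0.6 0; 0 0 0 0.9 0; 0 0 0 1 0; 0 0 0 1 0")

```text
t: 10.17
tool_pos: [0.6343, -0.2048, 0.1867]
ee_rot: [3.129, 0.026, 1.564]
force: [-0.7, -0.2, 0.9]
finger_gap: 0.0853
```

```bash
python3 look.py 4
```

```text
10.1667 [ 0.6343 -0.2048  0.1867] [3.1292 0.0255 1.5641] [-0.6534 -0.2343  0.8608] 0.08532916470470917 [ 0.0656  0.6956  0.371   1.4543 -0.2527  1.0197  0.4791]
```

View pics/w4.png

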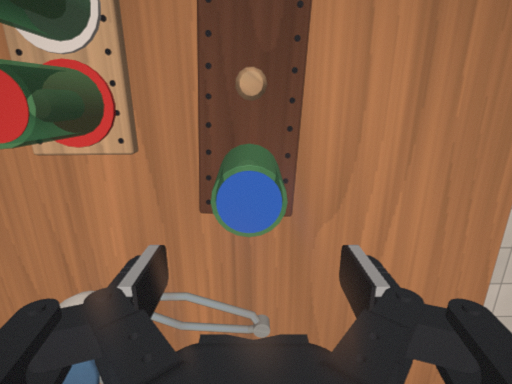

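Blue stands squarely over the right-end peg at (248,203). Next is yellow.

Call:
play_rows(targets="0 -0.24 0.33 0 0; 0 -0.48 0.66 0 0; 0 -0.72 1 0 0; 0 -0.72 1 0 0")

```text
t: 10.6
tool_pos: [0.5408, -0.0779, 0.179]
ee_rot: [-3.137, 0.017, 1.568]
force: [0.1, 0.5, 0.3]
finger_gap: 0.0857
```

Call:
play_rows(targets="0 -0.24 0.33 0 0; 0 -0.48 0.66 0 0; 0 -0.7 0.98 0 0; 0 -0.7 0.98 0 0; 0 -0.7 0.98 0 0")

```text
t: 11.02
tool_pos: [0.4512, 0.0457, 0.1769]
ee_rot: [-3.127, 0.014, 1.578]
force: [-0.5, 0.3, -0.4]
finger_gap: 0.0855
```

```bash
cat > disc.py <<'E'
from h import *
np.set_printoptions(precision=4,suppress=True)
st=env.read_state(); print(st['t'],st['tool_pos'],st['ee_rot'])
p,d=env.read_camera("wrist"); W=cloud("wrist",d,st)
hsv=cv2.cvtColor(p,cv2.COLOR_BGR2HSV);H,S,V=[hsv[...,k] for k in range(3)]
for n,c in {'blue':(H>95)&(H<130)&(S>120),'yellow':(H>20)&(H<34)&(S>150),'white':(S<40)&(V>150),'red':((H<8)|(H>172))&(S>150)}.items():
    m=c&(abs(W[...,2]-.117)<.012)
    if m.sum()>300:
        w=W[m]; print(n,m.sum(),w.mean(0),(w.min(0)+w.max(0))/2,np.ptp(w,0))
E
python3 disc.py
```

```text
11.0167 [0.4512 0.0457 0.1769] [-3.1273  0.0142  1.5783]
yellow 3546 [0.4546 0.0434 0.1201] [0.4546 0.0424 0.1201] [0.0503 0.0509 0.0041]
white 2461 [ 0.4618 -0.0425  0.1201] [ 0.4623 -0.0219  0.1199] [0.0505 0.0917 0.0044]
```

Call:
play_rows(targets="0 0.03 -0.02 -0.1 0; 0 0.03 -0.02 -0.3 0; 0 0.03 -0.02 -0.5 0; 0 0.03 -0.02 -0.7 0; 0 0.03 -0.02 -0.85 0; 0 0.03 -0.02 -0.92 0; 0 0.03 -0.02 -0.92 0; 0 0.03 -0.02 -0.92 0; 0.5 0.03 -0.02 -0.92 0; 0.8 0.03 -0.02 -0.92 0; 1 0.03 -0.02 -0.92 0; 1 0.03 -0.02 -0.92 0; 1 0.03 -0.02 -0.92 0; 1 0.03 -0.02 -0.92 0; 1 0.03 -0.02 -0.92 0")

```text
t: 12.32
tool_pos: [0.4568, 0.0402, 0.0682]
ee_rot: [-3.131, 0.016, 1.575]
force: [-3.0, -0.2, 6.7]
finger_gap: 0.0588
```

Call:
play_rows(targets="1 0 0 0 0; 1 0 0 0.1 0; 1 0 0 0.3 0; 1 0 0 0.5 0; 1 0 0 0.7 0; 1 0 0 0.9 0; 1 0 0 1 0; 1 0 0 1 0")

```text
t: 12.98
tool_pos: [0.4589, 0.0405, 0.191]
ee_rot: [-3.139, 0.015, 1.575]
force: [0.3, 0.4, -1.8]
finger_gap: 0.0592
```

Call:
play_rows(targets="1 0.15 -0.13 0 0; 1 0.3 -0.26 0 0; 1 0.45 -0.39 0 0; 1 0.6 -0.52 0 0; 1 0.72 -0.65 0 0; 1 0.72 -0.65 0 0")

```text
t: 13.48
tool_pos: [0.5477, -0.0421, 0.19]
ee_rot: [-3.141, 0.019, 1.57]
force: [-0.6, -1.4, -1.8]
finger_gap: 0.059
```

Call:
play_rows(targets="1 0.15 -0.13 0 0; 1 0.3 -0.26 0 0; 1 0.45 -0.39 0 0; 1 0.6 -0.52 0 0; 1 0.7 -0.65 0 0; 1 0.7 -0.65 0 0; 1 0.7 -0.65 0 0")

```text
t: 14.07
tool_pos: [0.6308, -0.1208, 0.1882]
ee_rot: [-3.138, 0.019, 1.568]
force: [-0.4, 0.9, -1.9]
finger_gap: 0.0589
```

```bash
python3 look.py 5; python3 disc.py
```

```text
14.0667 [ 0.6308 -0.1208  0.1882] [-3.1382  0.0188  1.5683] [-0.3618  0.9228 -1.9247] 0.05886505800229888 [-0.0747  0.6679  0.3886  1.5115 -0.2575  1.0135  0.3719]
14.1667 [ 0.6306 -0.1185  0.1887] [-3.1384  0.017   1.5711]
white 2715 [ 0.4705 -0.0454  0.1198] [ 0.4704 -0.0443  0.1197] [0.0364 0.05   0.005 ]
red 3123 [ 0.4602 -0.1292  0.1199] [ 0.4599 -0.13    0.1197] [0.0512 0.0512 0.0045]
```

View pics/w5.png

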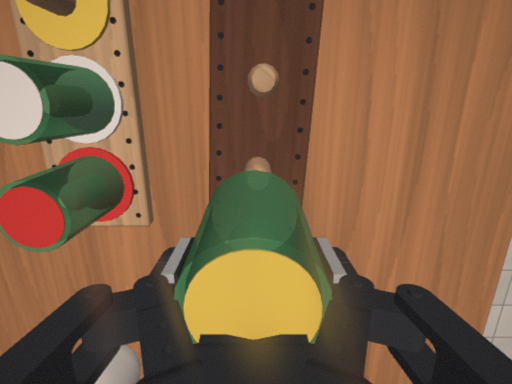

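Call:
play_rows(targets="1 0.04 0 0 0; 1 0.04 0 0 0; 1 0.04 0 -0.15 0; 1 0.04 0 -0.3 0; 1 0.04 0 -0.45 0; 1 0.04 0 -0.5 0; 1 0.04 0 -0.5 0")

```text
t: 14.8
tool_pos: [0.6343, -0.1171, 0.1272]
ee_rot: [-3.135, 0.016, 1.573]
force: [0.1, 0.5, -2.3]
finger_gap: 0.0589
```

Call:
play_rows(targets="1 0 -0.01 -0.1 0; 1 0 -0.01 -0.2 0; 1 0 -0.01 -0.3 0; 1 0 -0.01 -0.4 0; 1 0 -0.01 -0.46 0; 1 0 -0.01 -0.49 0; 1 0 -0.01 -0.51 0; 1 0 -0.01 -0.51 0")

```text
t: 15.47
tool_pos: [0.6342, -0.1184, 0.0656]
ee_rot: [-3.134, 0.016, 1.572]
force: [-0.1, -0.3, -1.4]
finger_gap: 0.0588
```

Call:
play_rows(targets="1 0 0 -0.01 0; 1 0 0 -0.02 0; 1 0 0 -0.03 0; 1 0 0 -0.03 0; 1 0 0 -0.03 0")

```text
t: 15.88
tool_pos: [0.6346, -0.1184, 0.0624]
ee_rot: [-3.135, 0.016, 1.573]
force: [0.1, -0.6, -1.4]
finger_gap: 0.059
```

Call:
play_rows(targets="1 0 0 -0.01 0; 1 0 0 -0.02 0; 1 0 0 -0.02 0; 1 0 0 -0.02 0")

```text
t: 16.22
tool_pos: [0.6346, -0.1185, 0.0623]
ee_rot: [-3.136, 0.015, 1.573]
force: [-2.9, 1.5, 9.3]
finger_gap: 0.0591
```

Contact, at the height I expected. Releasing and retreating.

Call:
play_rows(targets="1 0 0 0 0; 0.2 0 0 0 0; 0 0 0 0 0; 0 0 0 0 0; 0 0 0 0 0; 0 0 0 0.1 0; 0 0 0 0.3 0; 0 0 0 0.6 0; 0 0 0 0.9 0; 0 0 0 1 0; 0 0 0 1 0")

```text
t: 17.13
tool_pos: [0.6373, -0.1198, 0.1879]
ee_rot: [3.137, 0.018, 1.572]
force: [0.6, -0.4, 0.0]
finger_gap: 0.0854
```

```bash
python3 look.py 6; python3 disc.py
```

```text
17.1333 [ 0.6373 -0.1198  0.1879] [3.1373 0.0178 1.5722] [ 0.6263 -0.3505  0.0424] 0.08535105142797596 [-0.0744  0.6742  0.387   1.4993 -0.2621  1.0125  0.3745]
17.2333 [ 0.6345 -0.1184  0.1828] [-3.1364  0.0153  1.5725]
blue 2405 [ 0.633  -0.203   0.1142] [ 0.633  -0.2038  0.1138] [0.0506 0.0515 0.0045]
yellow 3292 [ 0.6366 -0.1153  0.1141] [ 0.6367 -0.1158  0.1143] [0.0503 0.0502 0.0043]
white 1922 [ 0.4747 -0.0464  0.1199] [ 0.4736 -0.0452  0.1198] [0.0291 0.0482 0.0045]
red 2866 [ 0.4629 -0.1298  0.1199] [ 0.4626 -0.13    0.1198] [0.0461 0.0511 0.0046]
```

View pics/w6.png

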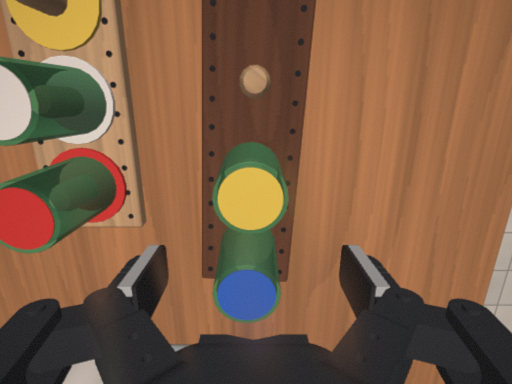

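Yellow is seated, with its top at 0.114. White is next.

Call:
play_rows(targets="0 -0.24 0.1 0 0; 0 -0.48 0.2 0 0; 0 -0.7 0.3 0 0; 0 -0.7 0.3 0 0")

```text
t: 17.62
tool_pos: [0.5422, -0.0787, 0.1787]
ee_rot: [-3.121, 0.01, 1.574]
force: [-0.9, 1.4, -0.7]
finger_gap: 0.0855
```

Call:
play_rows(targets="0 -0.24 0.1 0 0; 0 -0.48 0.2 0 0; 0 -0.7 0.3 0 0; 0 -0.7 0.3 0 0; 0 -0.7 0.3 0 0")

```text
t: 18.03
tool_pos: [0.4565, -0.0418, 0.1778]
ee_rot: [-3.118, 0.009, 1.575]
force: [0.4, -0.6, 0.8]
finger_gap: 0.0854
```

```bash
python3 disc.py
```

```text
18.0333 [ 0.4565 -0.0418  0.1778] [-3.1177  0.0094  1.5754]
yellow 1817 [ 0.6382 -0.1085  0.1144] [ 0.6365 -0.1114  0.1145] [0.0516 0.042  0.0041]
white 3608 [ 0.4622 -0.0434  0.1201] [ 0.4607 -0.0447  0.1151] [0.0537 0.0515 0.0142]
red 2555 [ 0.4598 -0.1292  0.1201] [ 0.4601 -0.1118  0.1198] [0.05   0.0889 0.004 ]
```

Call:
play_rows(targets="0 0.04 0 -0.1 0; 0 0.04 0 -0.3 0; 0 0.04 0 -0.5 0; 0 0.04 0 -0.7 0; 0 0.04 0 -0.85 0; 0 0.04 0 -0.93 0; 0 0.04 0 -0.93 0; 0 0.04 0 -0.93 0; 0.5 0.04 0 -0.93 0; 0.8 0.04 0 -0.93 0; 1 0.04 0 -0.93 0; 1 0.04 0 -0.93 0; 1 0.04 0 -0.93 0; 1 0.04 0 -0.93 0; 1 0.04 0 -0.93 0")

```text
t: 19.33
tool_pos: [0.4631, -0.0426, 0.068]
ee_rot: [-3.122, 0.01, 1.575]
force: [-2.2, 0.2, 5.6]
finger_gap: 0.0617
```

Call:
play_rows(targets="1 0 0 0 0; 1 0 0 0.1 0; 1 0 0 0.3 0; 1 0 0 0.5 0; 1 0 0 0.7 0; 1 0 0 0.9 0; 1 0 0 1 0; 1 0 0 1 0")

```text
t: 20.0
tool_pos: [0.4651, -0.0428, 0.1911]
ee_rot: [-3.129, 0.01, 1.575]
force: [0.4, -0.4, -2.0]
finger_gap: 0.0614
```

Call:
play_rows(targets="1 0.15 0.01 0 0; 1 0.3 0.02 0 0; 1 0.45 0.04 0 0; 1 0.6 0.05 0 0; 1 0.72 0.06 0 0; 1 0.72 0.06 0 0")

```text
t: 20.5
tool_pos: [0.5539, -0.0347, 0.1898]
ee_rot: [-3.131, 0.01, 1.577]
force: [0.1, 0.5, -1.9]
finger_gap: 0.0617
```

Call:
play_rows(targets="1 0.15 0.01 0 0; 1 0.3 0.02 0 0; 1 0.45 0.04 0 0; 1 0.6 0.05 0 0; 1 0.7 0.06 0 0; 1 0.7 0.06 0 0; 1 0.7 0.06 0 0; 1 0.7 0.06 0 0")

```text
t: 21.17
tool_pos: [0.6362, -0.0278, 0.1889]
ee_rot: [-3.128, 0.01, 1.576]
force: [-0.7, -0.8, -1.1]
finger_gap: 0.0617
```

```bash
python3 look.py 7
```

```text
21.1667 [ 0.6362 -0.0278  0.1889] [-3.1277  0.01    1.5759] [-0.7474 -0.807  -1.1282] 0.06165844441514758 [-0.2207  0.6661  0.3956  1.515  -0.2683  1.0285  0.2456]
```

View pics/w7.png

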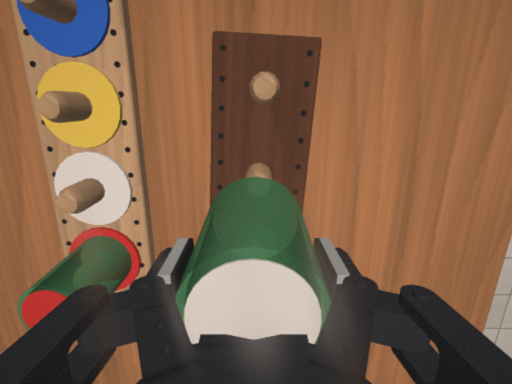

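Run:
```python
from h import *
np.set_printoptions(precision=4,suppress=True)
st=env.read_state(); p,d=env.read_camera("wrist"); W=cloud("wrist",d,st)
w=W[65:110,243:290].reshape(-1,3); m=(w[:,2]>.045)&(w[:,2]<.09); print(m.sum(),w[m].mean(0),w[m].min(0),w[m].max(0))
```

```text
794 [0.645  0.0603 0.0614] [0.6321 0.0469 0.0525] [0.6589 0.0738 0.067 ]
```

Call:
play_rows(targets="1 0.03 0 0 0; 1 0.03 0 0 0; 1 0.03 0 -0.15 0; 1 0.03 0 -0.3 0; 1 0.03 0 -0.45 0; 1 0.03 0 -0.5 0; 1 0.03 0 -0.5 0")

```text
t: 21.9
tool_pos: [0.6391, -0.0274, 0.1279]
ee_rot: [-3.125, 0.01, 1.576]
force: [-0.6, -0.0, -1.7]
finger_gap: 0.0616
```

Call:
play_rows(targets="1 0.01 0 -0.1 0; 1 0.01 0 -0.2 0; 1 0.01 0 -0.3 0; 1 0.01 0 -0.4 0; 1 0.01 0 -0.46 0; 1 0.01 0 -0.49 0; 1 0.01 0 -0.52 0; 1 0.01 0 -0.53 0; 1 0.01 0 -0.54 0; 1 0.01 0 -0.54 0")

```text
t: 22.73
tool_pos: [0.6406, -0.0275, 0.0634]
ee_rot: [-3.126, 0.01, 1.576]
force: [0.5, 0.3, -2.1]
finger_gap: 0.0613
```

Call:
play_rows(targets="1 0 0 -0.01 0; 1 0 0 -0.02 0; 1 0 0 -0.02 0; 1 0 0 -0.02 0")

```text
t: 23.07
tool_pos: [0.6411, -0.0276, 0.062]
ee_rot: [-3.128, 0.01, 1.576]
force: [-0.7, -0.1, 3.9]
finger_gap: 0.0614
```

Call:
play_rows(targets="1 0 0 -0.01 0; 1 0 0 -0.01 0; 0.2 0 0 -0.01 0; 0 0 0 0 0; 0 0 0 0 0; 0 0 0 0 0; 0 0 0 0.1 0; 0 0 0 0.3 0; 0 0 0 0.6 0; 0 0 0 0.9 0; 0 0 0 1 0; 0 0 0 1 0")

```text
t: 24.07
tool_pos: [0.644, -0.0284, 0.1876]
ee_rot: [-3.138, 0.01, 1.576]
force: [-0.5, 0.0, 0.7]
finger_gap: 0.0856
```

```bash
python3 look.py 8; python3 disc.py
```

```text
24.0667 [ 0.644  -0.0284  0.1876] [-3.1379  0.0104  1.5758] [-0.5046  0.0123  0.6732] 0.08563966916817997 [-0.2182  0.6747  0.3956  1.5018 -0.2731  1.0235  0.2474]
24.1667 [ 0.641  -0.0275  0.1826] [-3.1283  0.0093  1.576 ]
yellow 2355 [ 0.6365 -0.1152  0.1141] [ 0.6364 -0.1161  0.1143] [0.0495 0.0519 0.0039]
white 3313 [ 0.6429 -0.0283  0.1141] [ 0.6427 -0.0292  0.1141] [0.0507 0.051  0.0041]
```

View pics/w8.png

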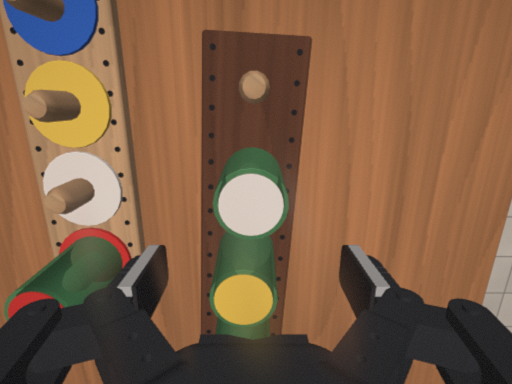

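White is seated. Last is red.

Call:
play_rows(targets="0 -0.24 -0.14 0 0; 0 -0.48 -0.28 0 0; 0 -0.73 -0.41 0 0; 0 -0.73 -0.41 0 0")

```text
t: 24.55
tool_pos: [0.5438, -0.0812, 0.1791]
ee_rot: [-3.113, 0.01, 1.567]
force: [-1.3, -0.7, 0.0]
finger_gap: 0.0854
```

Call:
play_rows(targets="0 -0.24 -0.14 0 0; 0 -0.48 -0.28 0 0; 0 -0.72 -0.41 0 0; 0 -0.72 -0.41 0 0; 0 -0.72 -0.41 0 0")

```text
t: 24.97
tool_pos: [0.455, -0.1311, 0.1782]
ee_rot: [-3.109, 0.01, 1.564]
force: [0.1, 0.3, 0.5]
finger_gap: 0.0853
```

```bash
python3 disc.py
```

```text
24.9667 [ 0.455  -0.1311  0.1782] [-3.1094  0.0097  1.5636]
blue 2092 [ 0.6345 -0.1973  0.1143] [ 0.6339 -0.2001  0.1143] [0.0532 0.044  0.0042]
yellow 2102 [ 0.6266 -0.1176  0.1143] [ 0.6269 -0.1166  0.1143] [0.0334 0.0502 0.0047]
red 3620 [ 0.4599 -0.1294  0.1201] [ 0.4596 -0.1301  0.12  ] [0.0504 0.0507 0.0049]
```

Call:
play_rows(targets="0 0.04 0.01 -0.1 0; 0 0.04 0.01 -0.3 0; 0 0.04 0.01 -0.5 0; 0 0.04 0.01 -0.7 0; 0 0.04 0.01 -0.85 0; 0 0.04 0.01 -0.93 0; 0 0.04 0.01 -0.93 0; 0 0.04 0.01 -0.93 0; 0.5 0.04 0.01 -0.93 0; 0.8 0.04 0.01 -0.93 0; 1 0.04 0.01 -0.93 0; 1 0.04 0.01 -0.93 0; 1 0.04 0.01 -0.93 0; 1 0.04 0.01 -0.93 0; 1 0.04 0.01 -0.93 0")

```text
t: 26.27
tool_pos: [0.4618, -0.1289, 0.0681]
ee_rot: [-3.113, 0.009, 1.566]
force: [-2.9, 0.9, 6.1]
finger_gap: 0.0617
```

Call:
play_rows(targets="1 0 0 0 0; 1 0 0 0.1 0; 1 0 0 0.3 0; 1 0 0 0.5 0; 1 0 0 0.7 0; 1 0 0 0.9 0; 1 0 0 1 0; 1 0 0 1 0")

```text
t: 26.93
tool_pos: [0.4638, -0.1295, 0.1911]
ee_rot: [-3.12, 0.011, 1.566]
force: [0.2, -0.2, -1.8]
finger_gap: 0.0614
```

Call:
play_rows(targets="1 0.15 0.15 0 0; 1 0.3 0.31 0 0; 1 0.45 0.46 0 0; 1 0.6 0.62 0 0; 1 0.74 0.77 0 0; 1 0.74 0.77 0 0")

```text
t: 27.43
tool_pos: [0.5557, -0.0304, 0.1893]
ee_rot: [-3.122, 0.007, 1.575]
force: [0.7, 0.9, -2.0]
finger_gap: 0.061
```

Call:
play_rows(targets="1 0.15 0.15 0 0; 1 0.3 0.31 0 0; 1 0.45 0.46 0 0; 1 0.6 0.62 0 0; 1 0.73 0.76 0 0; 1 0.73 0.76 0 0; 1 0.73 0.76 0 0; 1 0.73 0.76 0 0")

```text
t: 28.1
tool_pos: [0.6422, 0.0598, 0.1879]
ee_rot: [-3.119, 0.008, 1.575]
force: [0.3, -0.2, -2.3]
finger_gap: 0.0616
```

```bash
python3 look.py 9
```

```text
28.1 [0.6422 0.0598 0.1879] [-3.1189  0.0079  1.5745] [ 0.3391 -0.175  -2.3258] 0.06162866202680932 [-0.3517  0.685   0.3991  1.4808 -0.278   1.0561  0.1129]
```

View pics/w9.png

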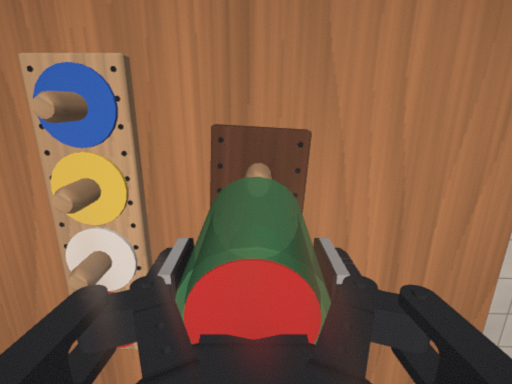

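Call:
play_rows(targets="1 0.02 0 0 0; 1 0.02 0 0 0; 1 0.02 0 -0.15 0; 1 0.02 0 -0.3 0; 1 0.02 0 -0.45 0; 1 0.02 0 -0.5 0; 1 0.02 0 -0.5 0")

```text
t: 28.78
tool_pos: [0.6434, 0.0587, 0.127]
ee_rot: [-3.116, 0.008, 1.572]
force: [-0.0, 0.1, -1.7]
finger_gap: 0.0612
```

Call:
play_rows(targets="1 0.01 0 -0.1 0; 1 0.01 0 -0.2 0; 1 0.01 0 -0.3 0; 1 0.01 0 -0.4 0; 1 0.01 0 -0.46 0; 1 0.01 0 -0.49 0; 1 0.01 0 -0.51 0; 1 0.01 0 -0.52 0; 1 0.01 0 -0.52 0")

```text
t: 29.53
tool_pos: [0.6448, 0.0587, 0.0648]
ee_rot: [-3.117, 0.008, 1.572]
force: [-0.3, 0.7, -1.2]
finger_gap: 0.0615
```

Call:
play_rows(targets="1 0 0 -0.01 0; 1 0 0 -0.02 0; 1 0 0 -0.03 0; 1 0 0 -0.03 0; 1 0 0 -0.03 0")

```text
t: 29.95
tool_pos: [0.6453, 0.0587, 0.0621]
ee_rot: [-3.118, 0.008, 1.572]
force: [-1.7, 0.0, 3.8]
finger_gap: 0.0616
```

Call:
play_rows(targets="1 0 0 -0.01 0; 1 0 0 -0.01 0; 0.2 0 0 -0.01 0; 0 0 0 0 0; 0 0 0 0 0; 0 0 0 0 0; 0 0 0 0.1 0; 0 0 0 0.3 0; 0 0 0 0.6 0; 0 0 0 0.9 0; 0 0 0 1 0; 0 0 0 1 0")

```text
t: 30.95
tool_pos: [0.6482, 0.0582, 0.1878]
ee_rot: [-3.128, 0.007, 1.572]
force: [0.1, 0.4, 0.2]
finger_gap: 0.0854
```

Call:
play_rows(targets="0 -0.25 0.2 0.1 0; 0 -0.5 0.4 0.2 0; 0 -0.75 0.7 0.3 0; 0 -0.95 0.95 0.3 0; 0 -0.95 0.95 0.3 0")

```text
t: 31.37
tool_pos: [0.5282, 0.1818, 0.2231]
ee_rot: [-3.122, 0.0, 1.585]
force: [-1.0, 1.9, -1.1]
finger_gap: 0.0856
```

Call:
play_rows(targets="0 0 0.25 0 0; 0 0 0.5 0 0; 0 0 0.8 0 0; 0 0 0.8 0 0; 0 0 0.8 0 0")

```text
t: 31.78
tool_pos: [0.5265, 0.2809, 0.2215]
ee_rot: [-3.119, 0.0, 1.591]
force: [0.0, -1.1, -0.1]
finger_gap: 0.0854
```

```bash
python3 look.py 10
python3 - <<'E'
from h import *
np.set_printoptions(precision=4,suppress=True)
p,d=env.read_camera("top"); W=cloud("top",d); cv2.imwrite("pics/s10.png",env.read_camera("side")[0])
hsv=cv2.cvtColor(p,cv2.COLOR_BGR2HSV);H,S,V=[hsv[...,k] for k in range(3)]
box=np.zeros(H.shape,bool); box[120:195,205:365]=1
for n,c in {'blue':(H>95)&(H<130)&(S>120),'yellow':(H>20)&(H<34)&(S>150),'white':(S<40)&(V>150),'red':((H<8)|(H>172))&(S>150)}.items():
    m=box&c&(abs(W[...,2]-.117)<.02); print(n,m.sum(),W[m].mean(0) if m.any() else 0)
for nm,(a,b,c2,e) in {'pot':(150,240,60,110),'jar':(210,270,385,450),'tongs':(145,230,385,425)}.items():
    w=W[a:b,c2:e].reshape(-1,3); m=w[:,2]>.008; print(nm,w[m].min(0),w[m].max(0))
E
```

```text
31.7833 [0.5265 0.2809 0.2215] [-3.1187  0.0004  1.5912] [ 0.0226 -1.0914 -0.142 ] 0.08542531252347692 [-0.7685  0.5756  0.408   1.5896 -0.2612  1.0516 -0.2635]
blue 358 [ 0.6289 -0.2059  0.1147]
yellow 360 [ 0.6327 -0.1186  0.1145]
white 362 [ 0.6393 -0.0311  0.1145]
red 322 [0.6435 0.0554 0.1145]
pot [0.4529 0.0283 0.0301] [0.5946 0.3898 1.0944]
jar [ 0.3773 -0.4494  0.0081] [0.5006 0.0283 1.0944]
tongs [ 0.4498 -0.4313  0.008 ] [0.6709 0.0283 1.0944]
```

View pics/t10.png

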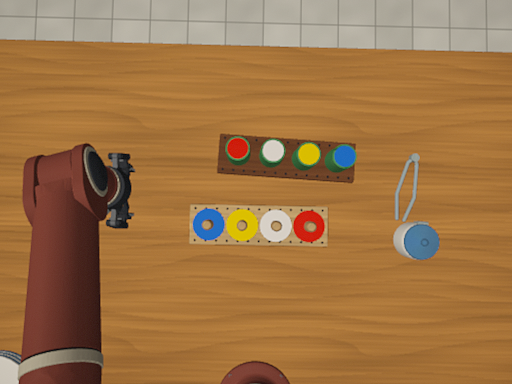

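View pics/s10.png

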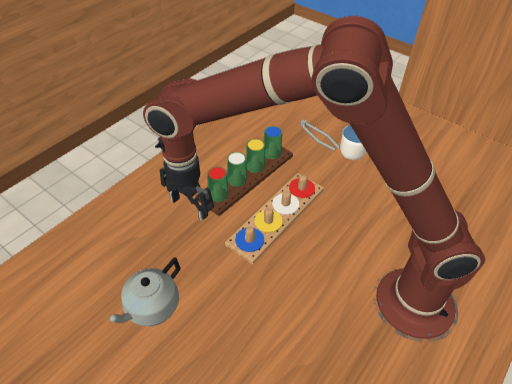

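The side view shows the four glasses standing red, white, yellow, blue on the dark rack at (217,182), (237,168), (256,155) and (273,143). All four tops are at 0.1145 m, and the teapot, jar and tongs haven't moved. Handing in.

```bash
python3 -c "
from plant import env
print(env.read_state()['t'], env.sign_off())"
```

```text
the job is handed in; nothing more can be done
31.9833 None
```

All four green glasses are now upside down on the dark serving rack in reverse order. From left to right they stand red, white, yellow, blue; on the drying rack they stood blue, yellow, white, red. I handed the job in at 32.0 s.

- **Seating:** The last top-camera check put all four glass tops at about 0.1145 m. Fully down should read 0.113 m, so this is within the depth offset of 1–2 mm seen throughout. Each glass centre is within about 4 mm of its peg.
- **Handling:** I lowered each glass in small steps until the wrist force showed light contact, at most 9 N in the readings after each move. Only then did I open the gripper. No glass tipped or dropped.
- **Bystanders:** The teapot, sugar jar and tongs look unmoved in the final pictures. The arm hid part of the teapot in the top view, so for that one I relied on the side view.
- **Checks that disagreed:**
  - The point detector confused red with blue in the top camera and yellow with blue in the side camera, so I used colour and depth instead.
  - The top and wrist cameras differed by 2–4 mm. I used the wrist values, and the pegs leave about 15 mm of room.

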